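# Load a power-supply unit into the test dock

### The arm

A 6-joint arm with a two-finger parallel gripper is mounted at the origin on the work surface. World frame = base frame: x ahead of the robot, y to its left, z up, the work surface at z = 0. Lengths are in m, angles in rad, forces in N, time in s.
With the tool pointing down it reaches from about 0.4 to 0.825 m from the base axis. Payload 7 kg.
Tool frame: the origin (TCP) lies between the finger pads; the fingertips stand 8 mm ahead of it and the grasp point (between the pads) lies 11 mm behind it (arm.finger_overhang is the distance from the TCP to the fingertips, in m); z points along the fingers, y is the line along which they close (so a half turn about z gives the same grasp; the last joint's range is limited). The gripper opens to 88 mm and grips with 3 to 60 N. Pads are 19 mm wide; open, the fingers measure 130 mm over their backs; the gripper's body (78 mm by 193 mm) begins 47 mm behind the grasp point.
Start: joints at [1.453, 0.359, 0.012, 0, -1.224, -0.288], TCP at [0.266, 0.62, 0.235] pointing down, gripper open.
Joint ranges: [-3.07, 3.07], [-1.43, 2.12], [-1.02, 1.25], [-3.03, 1.67], [-3.05, -0], [-3.03, 3.03]. Speed limits (rad/s): [2.39, 2.39, 3.01, 3.14, 3.14, 3.14].

### API

Orientations are given as [roll, pitch, yaw] about the fixed x, y, z axes, in that order (R = Rz(yaw) Ry(pitch) Rx(roll)).
In Python, from station import arm gives the robot as it stands.
- The arm moves only by the tool move_arm, never from a script. Its argument "rows" is text: rows parted by semicolons, each of 7 numbers parted by spaces: the turn, a rotation vector about the tool's x, y, z in degrees, then the shift along the tool's x, y, z in m, then the finger opening in m, from 0 to 0.0876. A call has 1 to 8 rows; each row shifts and turns the commanded pose from where the row before left it, along the tool's axes as they then stand; what a row does not reach is not made up. A row lasts 1/8 s, in which the tool goes at most 62.5 mm and 10.7 degrees, less where a joint would pass 70% of its speed; a pose out of reach is approached as far as the arm can. A call is refused whole if a number of a shift passes 0.0625 or a number of a turn 10.7, either way. A call with a gripper value outside its range is refused whole. The fingers move at their own pace and stop on an object; "squeeze" is the grip in N (left out, the last holds). Time passes only in rows, so rows that do not move let the fingers close. It gives the time, the measured TCP pose, the force, the opening and the grip force at its end, in the units of the state.
- arm.get_state(): the state, without advancing time (a new reading comes with each control period).
- arm.grab_frame(name): name is "side" or "top"; returns (picture, depth): 480x640x3 uint8, blue, green, red; 480x640 float32, m along the optical axis (not along the pixel's ray), 0 where there is no reading.
- arm.camera_model(name): a dict with "mtx" (3x3 intrinsics, pixels), "camera_from_world" (4x4, takes a point from world to camera coordinates). Camera axes: x right, y down, z forward; pixel columns grow to the right and rows downward; lengths in m; the calibration is good to about 2 mm. A picture is of the moment at which its call begins. camera_model takes no time and is no camera call.
- arm.job_done(): hands the job in; it is judged then, once.
The state is a dict: "t": time; "q": joint angles; "qd": joint speeds; "joint_efforts": joint torques, N m; "eef_pos": TCP position; "ee_rot": TCP orientation; "force": force on the tool from outside, world axes, zero at the start; "moment": the same for the moment, N m; "width": finger opening in m; "gripper_force": force on a finger pad.
Only numpy, scipy, OpenCV 4.12 (cv2) and the standard library are available. Lean on these libraries where they do the work, as an engineer would, in place of code of your own. Each camera call takes 0.05 s, during which the arm holds its last target. There are 200 camera calls.

### The job

Push the power-supply unit with the fingertips, without lifting it, up the dock's ramp and over the lip so that it drops flat on the deck, then keep pushing until its connector has driven the contact block fully back and press firmly home for a moment, with about 18 N and never above 30 N. Then push the steel bolt fully across behind the unit, let go, and leave the other things on the bench where it is.

Things in the scene. Friction and masses are not known exactly. Their poses are not given: they have to be found in the camera images.
- unit: Power-supply unit: plain aluminium box 130 (x) by 100 (y) by 60 (z) mm, 0.55 to 1.0 kg, too wide to grip. Origin: centre of its underside, z up. Rear (to be pushed): flat face at x = -65 mm. Front at +65 mm, with a connector nose 50 mm wide out to x = +73 mm, 20 to 44 mm above the underside. Starts on the bench before the ramp, nose to the dock, up to 0.2 rad askew and 8 mm to a side.
- dock: Fixed test dock of grey sheet metal. x is the loading direction, y left of it, z up; origin on the bench under the lip, midway between the guides. The lip's crest is at x = 0, 10 mm above the bench; behind it (x over 2 mm) the deck is 7 mm high, so the unit's rear drops 3 mm when it has passed.
- ramp_foot (a point): Middle of the ramp's foot, on the bench at dock x = -90 mm; the ramp rises evenly from here to the crest. The unit's middle tips over the crest, its rear then rising to 13 mm above the bench and sinking again. Fingertips cling to the rear face (friction 0.8 to 1.2): a push that does not rise and fall with it wedges and passes the allowed force. Axes as the dock's.
- guides (a point): Midway between the tops of the two steel guides where they begin to run straight, dock x = -35 mm, 20 mm above the bench. From here to dock x = 150 mm they stand 106 mm apart; towards the ramp's foot they flare to 154 mm apart at dock x = -128 mm. They keep the unit square; bring it to the middle by the way you push, it clings at the flares. Axes as the dock's.
- bracket (a point): Top of the fixed end bracket's near face, dock x = 230 mm, 52 mm above the bench. Before it stands the carriage with the contact block, clamped at an unmeasured place: the block's untouched face, which the nose must meet, lies anywhere from dock x = 144 to 158 mm. Axes as the dock's.
- plug (a joint): How far the black contact block (60 mm wide, 27 to 61 mm above the bench) has been pushed back on its carriage, m: 0 untouched, 0.008 fully back. About 4 N on top of the unit's sliding friction moves it and it stays where pushed; at its end a rubber buffer takes over, about 4 N per mm, its give not counted in this value. Where this happens must be felt.
- bolt (a joint): How far the bolt is slid across, m: 0 open, 0.050 fully across (starts 0 to 0.006). Steel bar 9 mm thick at dock x = 1.5 to 10.5 mm, 24 to 34 mm above the bench, sliding in dock +y from the -y side; about 2 N of friction, stays where left. Fully across, its tip lies at dock y = -12 mm. It closes only when the unit's rear is past it.
- bolt_knob (a point): Centre of the top of the bolt's knob, an upright steel pin 14 mm in diameter on the bolt, its top 67 mm and its foot 33 mm above the bench; push it in dock +y. It moves with the bolt.
- fan: Bystander: square black cooling fan, 92 by 92 by 25 mm, lying beside the dock. Origin at the centre of its underside.
- tape: Bystander: flat-lying cardboard ring, 90 mm across and 30 mm high. Origin at the centre of its underside.
- screwdriver: Bystander: screwdriver lying on the bench, along its x axis.
There are look-alikes about, which are no part of the job. Leave any orange or red look-alike of the unit alone.

How it is judged:
On the way, in this order (a step that is already met when the one before it is completed fails the run):
1. the unit lies flat on the deck, its rear past the lip (x of unit in the frame of dock above 0.066 m and angle between unit's own z axis and vertical below 0.03 rad), for 0.1 s.
2. the unit is pressed home: block fully back (over 7 mm) and the fingers pushing with 12 N or more for 0.2 s (value of joint plug above 0.007 m and contact force between the fingers and unit above 12 N), for 0.2 s.
3. the bolt is fully across (value of joint bolt above 0.044 m), for 0.2 s.
At the end, for the whole second after the job is handed in: The unit lies flat (within 0.03 rad) and at rest on the deck, lengthwise between the guides (within 0.08 rad), its rear at least 10 mm past the lip's crest; the contact block is back by more than 6.5 mm of its 8 and the bolt is across by more than 44 mm of its 50 (value of joint plug above 0.0065 m and value of joint bolt above 0.044 m and x of unit in the frame of dock above 0.075 m and z of unit in the frame of dock below 0.0145 m and angle between unit's own z axis and vertical below 0.03 rad and angle between the x axis of unit and the x axis of dock, either way round below 0.08 rad and linear speed of unit below 0.01 m/s); the robot touches nothing.
It fails at once if the unit is pushed with more than 30 N (contact force between the fingers and unit above 30 N).
It fails at once if the unit is lifted (more than 35 mm off the bench) or tipped by more than 0.35 rad (height (world z) of unit above 0.035 m or angle between unit's own z axis and vertical above 0.35 rad).
It fails at once if a bystander is moved by more than 20 mm (distance of any of fan, tape, screwdriver from where it was at the start of the episode above 0.02 m).
It also fails if it takes over 72 s, if anything falls off the work surface, if the arm or the gripper's body presses on something with over 40 N, if the wrist force passes 120 N, or if a joint passes its speed limit or range.

## Working session

There is one attempt and no reset: what is moved stays moved. The work goes in short steps, Python scripts to look and compute and a tool call to move; the robot and the scene stay as the last step left them, time stands still between calls to the robot, and variables do not carry over. Pictures are saved under pics/ and viewed, at most 10 in all, crops included, and the job is handed in when it is done.

Besides the shell and the picture viewer there is one more tool, called after "Emit:" as name(argument=value, ...), one argument or row to a line, values as JSON. move_arm: Moves the arm, as the interface text tells. Its arguments: {"type":"object","properties":{"rows":{"type":"string"},"squeeze":{"type":"number"}},"required":["rows"]}

```bash
ls; mkdir -p pics; cat > h.py <<'E'
import numpy as np, cv2
from station import arm
def px2w(name,d,u,v,r=1):
    m=arm.camera_model(name);K=np.array(m["mtx"]);T=np.linalg.inv(np.array(m["camera_from_world"]))
    p=d[int(v)-r:int(v)+r+1,int(u)-r:int(u)+r+1];z=np.median(p[p>0])
    return (T@np.r_[np.linalg.inv(K)@[u,v,1]*z,1])[:3]
def pxz(name,u,v,z):
    m=arm.camera_model(name);K=np.array(m["mtx"]);T=np.linalg.inv(np.array(m["camera_from_world"]))
    d=T[:3,:3]@np.linalg.inv(K)@[u,v,1];o=T[:3,3];return o+d*(z-o[2])/d[2]
E
python3 - <<'E'
from h import *
for n in("top","side"):
    i,d=arm.grab_frame(n);cv2.imwrite(f"pics/{n}1.png",i);np.save(f"{n}1.npy",d)
    print(n,np.linalg.inv(np.array(arm.camera_model(n)["camera_from_world"])).round(3).tolist())
print(arm.get_state())
E
```

```text
pics
top [[0.018, -0.984, 0.179, 0.288], [-1.0, -0.018, -0.004, -0.007], [0.007, -0.179, -0.984, 1.216], [0.0, 0.0, 0.0, 1.0]]
side [[0.965, -0.14, 0.223, 0.278], [-0.264, -0.526, 0.809, -0.835], [0.004, -0.839, -0.544, 0.587], [0.0, 0.0, 0.0, 1.0]]
{'t': 0.1, 'q': array([ 1.45308829e+00,  3.59344648e-01,  1.11531302e-02, -2.79233444e-04,
       -1.22411512e+00, -2.88105908e-01]), 'qd': array([-8.77513991e-05, -7.17980904e-04,  1.22821829e-03,  8.40344915e-04,
       -3.30888516e-04,  2.35029535e-04]), 'joint_efforts': array([-1.14651382e-03, -5.84164560e+01,  2.93751097e+01,  7.01535836e+00,
        1.02176482e-02, -4.87190653e-05]), 'eef_pos': array([0.26632971, 0.61977375, 0.23370381]), 'ee_rot': array([ 3.14007000e+00, -1.77479391e-04, -4.05908886e-01]), 'force': array([-0.44025315, -0.22053612,  0.39527344]), 'moment': array([-0.00395218, -0.03479938, -0.00896096]), 'gripper_force': 0.0, 'width': 0.08747290831863243}
```

View pics/top1.png

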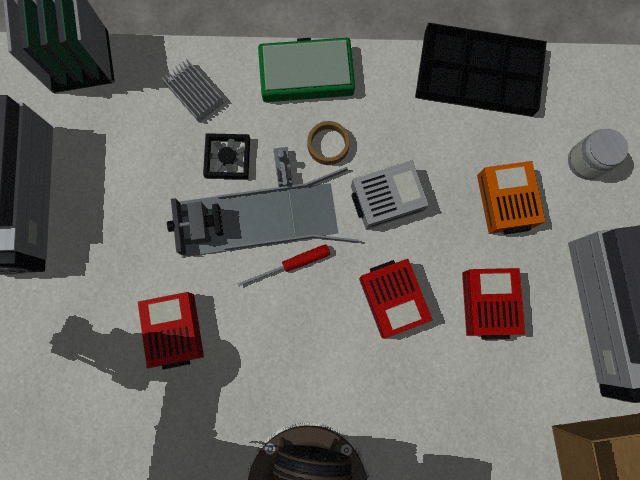

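View pics/side1.png

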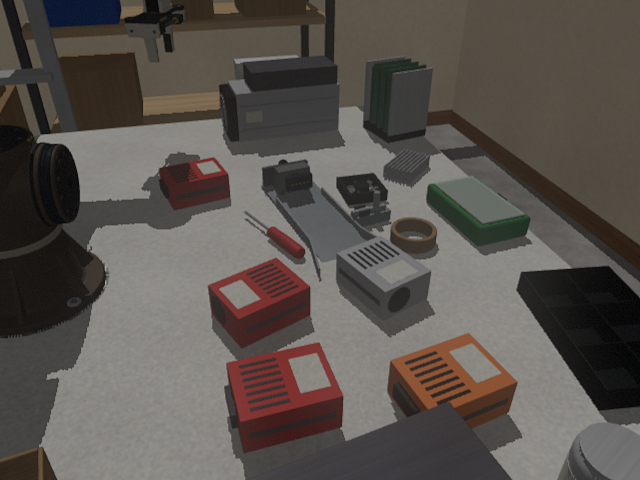

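The top view shows the grey dock (ramp and lip at about 290–340, 210; carriage at 200,222), loading to the left. The grey unit is at (390,195), nose at (357,205). The bolt knob is near (282,155). The look-alikes are red at (170,328), (395,298) and (494,300), and orange at (511,197). Only the grey aluminium box in front of the ramp fits, so I'll enlarge that area to confirm.

```bash
python3 - <<'E'
import cv2
i=cv2.imread("pics/top1.png")[130:280,240:440];cv2.imwrite("pics/c1.png",cv2.resize(i,None,fx=4,fy=4,interpolation=cv2.INTER_CUBIC))
i=cv2.imread("pics/top1.png")[140:270,160:320];cv2.imwrite("pics/c2.png",cv2.resize(i,None,fx=4,fy=4,interpolation=cv2.INTER_CUBIC))
E
```

```text
(no output)
```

View pics/c1.png

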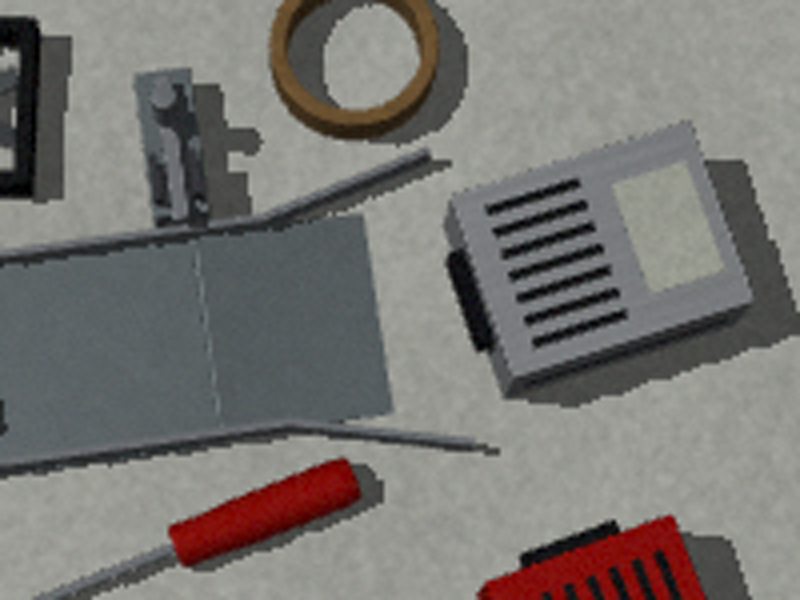

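View pics/c2.png

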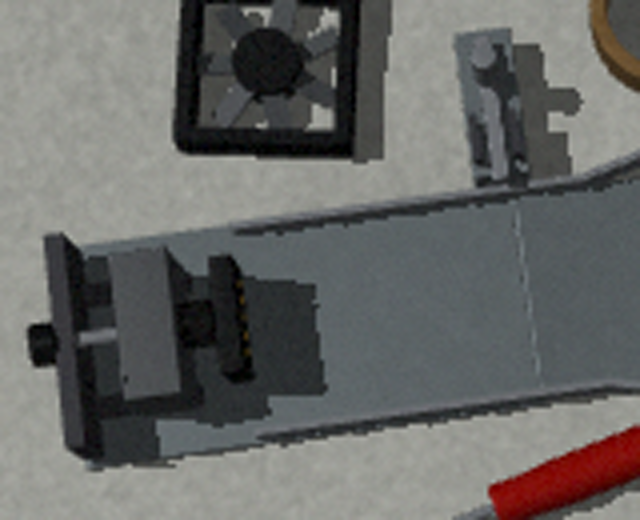

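The crops confirm the grey box with its black nose (crop px 470,300) facing the ramp. The crest line runs (197,245)–(220,420) and the knob is at (162,93). Next I'll compute poses.

```bash
python3 - <<'E'
from h import *
d=np.load("top1.npy");m=arm.camera_model("top");K=np.array(m["mtx"]);T=np.linalg.inv(np.array(m["camera_from_world"]))
v,u=np.mgrid[0:480,0:640];P=(np.stack([u,v,np.ones_like(u)],-1)@np.linalg.inv(K).T)*d[...,None]@T[:3,:3].T+T[:3,3]
np.save("P1.npy",P)
c1=lambda x,y,z:pxz("top",240+x/4-.4,130+y/4-.4,z)[:2]
c2=lambda x,y,z:pxz("top",160+x/4-.4,140+y/4-.4,z)[:2]
foot=[c1(362,215,0),c1(393,410,0)];cr=[c1(197,245,.01),c1(220,420,.01)]
gs=[c1(265,215,.02),c1(292,427,.02)];ge=[c2(235,230,.02),c2(260,438,.02)];fl=[c1(428,152,.02),c1(495,449,.02)]
for n,a in zip("foot crest gs ge fl".split(),(foot,cr,gs,ge,fl)):
    a=np.array(a);print(n,a.round(4).tolist(),"mid",a.mean(0).round(4),"w",np.linalg.norm(a[0]-a[1]).round(4))
print("dock dir gs->ge",np.arctan2(*(np.mean(ge,0)-np.mean(gs,0))[::-1]), "foot->ge",np.arctan2(*(np.mean(ge,0)-np.mean(foot,0))[::-1]))
for n,a in(("crest",cr),("foot",foot),("gs",gs)):
    w=a[0]-a[1];print(n,np.arctan2(*w[::-1])+np.pi/2)
s=np.zeros((480,640),bool);s[150:240,345:440]=1
M=s&(abs(P[...,2]-.06)<.008)&(d>0)
q=P[M];print("z",np.median(q[:,2]),M.sum());print(cv2.minAreaRect(q[:,:2].astype(np.float32)),q.mean(0))
# corners via pixel
r=cv2.boxPoints(cv2.minAreaRect(np.argwhere(M)[:,::-1].astype(np.float32)));W=np.array([pxz("top",a,b,.06)[:2] for a,b in r]);print(W.round(4).tolist(),W.mean(0),np.linalg.norm(np.diff(W,axis=0),axis=1))
print("knob",c2(483,48,.067),c1(162,93,.067))
print("blockface", c2(245,270,.061),c2(252,378,.061))
E
```

```text
foot [[0.6123, -0.0342], [0.5069, -0.052]] mid [ 0.5596 -0.0431] w 0.1069
crest [[0.5916, 0.0528], [0.4981, 0.0384]] mid [0.5449 0.0456] w 0.0946
gs [[0.606, 0.0171], [0.4934, 0.0008]] mid [0.5497 0.0089] w 0.1138
ge [[0.5728, 0.1991], [0.4635, 0.181]] mid [0.5181 0.19  ] w 0.1109
fl [[0.6419, -0.0681], [0.4839, -0.1041]] mid [ 0.5629 -0.0861] w 0.1621
dock dir gs->ge 1.7432707867681596 foot->ge 1.7467261679916062
crest 1.7242061686707715
foot 1.7378489383319362
gs 1.7149706951955994
z 0.059534524047243575 3107
((0.5817148089408875, -0.15459537506103516), (0.10161285847425461, 0.13085363805294037), 18.987808227539062) [ 0.58027128 -0.15420883  0.05951837]
[[0.6068, -0.0764], [0.6516, -0.2025], [0.5539, -0.2321], [0.5104, -0.1076]] [ 0.58069676 -0.15465639] [0.13380107 0.10213583 0.13184852]
knob [0.65914918 0.06950175] [0.65648973 0.06993302]
blockface [0.54255536 0.18601606] [0.48756923 0.17993198]
```

```bash
cat >> h.py <<'E'
from scipy.spatial.transform import Rotation as Ro
YD=1.742; O=np.array([.5440,.0445]); ex=np.array([np.cos(YD),np.sin(YD)]); ey=np.array([-ex[1],ex[0]])
d2w=lambda x,y:O+x*ex+y*ey
def w2d(p): q=np.asarray(p)[:2]-O; return np.array([q@ex,q@ey])
def Rt(yaw_off=0,lead=0):  # tool x = -dock x turned by yaw_off; lead tilts the fingertips forward (dock +x)
    a=YD+yaw_off; return Ro.from_euler("z",a-np.pi)*Ro.from_euler("x",np.pi)*Ro.from_rotvec([0,-lead,0])
LEAD=np.radians(7)
# point c = lower front corner of fingertips, in tool: (-.0095,0,.008)
C=np.array([-.0095,0,.008])
def cur(s=None):
    s=s or arm.get_state(); R=Ro.from_euler("xyz",s["ee_rot"]); return np.array(s["eef_pos"]),R
def tipdock():
    p,R=cur(); c=p+R.apply(C); e=(R.apply([-1,0,0]))
    return np.r_[w2d(c),c[2]]*1000, np.degrees(np.arctan2(e[1],e[0])-YD)
def target(x,y,z,yaw=0,lead=LEAD):
    R=Rt(yaw,lead); return np.r_[d2w(x,y),z]-R.apply(C),R
def plan(wps,w,p=None,R=None):
    """wps: list of (p,R,n)"""
    if p is None: p,R=cur()
    out=[]
    for P,Q,n in wps:
        rv=(R.inv()*Q).as_rotvec()
        for k in range(n):
            p1=p+(P-p)/(n-k); dp=R.apply(p1-p,inverse=True); dr=(R.inv()*Q).as_rotvec()/(n-k)
            out.append("%.2f %.2f %.2f %.4f %.4f %.4f %.3f"%(*np.degrees(dr),*dp,w))
            p=p1;R=R*Ro.from_rotvec(dr)
    for i in range(0,len(out),8): print("; ".join(out[i:i+8]))
E
python3 - <<'E'
from h import *
P=np.load("P1.npy");d=np.load("top1.npy");ok=d>0
p,R=cur()
for n in range(0,20):
    q=p[:2]+(np.array([.612,-.244])-p[:2])*n/19
    M=ok&(np.hypot(P[...,0]-q[0],P[...,1]-q[1])<.13);print(n,q.round(2),(P[...,2][M].max() if M.any() else None),end=" | ")
k=ok&(np.hypot(P[...,0]-.658,P[...,1]-.07)<.05);print("\nbolt area max z",P[...,2][k].max())
uy=np.radians(109.1)-YD
rear=np.array([.6025,-.2160]);print("unit rear dock",w2d(rear),uy)
x,y=w2d(rear-.025*np.array([np.cos(109.1*np.pi/180),np.sin(109.1*np.pi/180)]))
a=target(x,y,.13,uy);b=target(x,y,.028,uy);print(a[0],b[0],np.linalg.norm(a[0]-p),a[1].as_euler("xyz"))
plan([(a[0],a[1],20),(b[0],b[1],4)],.05)
E
```

```text
0 [0.27 0.62] 0.009146971012777838 | 1 [0.28 0.57] 0.12945641002231723 | 2 [0.3  0.53] 0.13251073268176694 | 3 [0.32 0.48] 0.13251073268176694 | 4 [0.34 0.44] 0.06584728165854337 | 5 [0.36 0.39] 0.06773283677451514 | 6 [0.38 0.35] 0.06773283677451514 | 7 [0.39 0.3 ] 0.06951702395808956 | 8 [0.41 0.26] 0.06954173968001043 | 9 [0.43 0.21] 0.07090365311199398 | 10 [0.45 0.17] 0.07090365311199398 | 11 [0.47 0.12] 0.06954173968001043 | 12 [0.48 0.07] 0.06816985662759945 | 13 [0.5  0.03] 0.0492267788784555 | 14 [ 0.52 -0.02] 0.0661035996153807 | 15 [ 0.54 -0.06] 0.0675535102440743 | 16 [ 0.56 -0.11] 0.0675535102440743 | 17 [ 0.58 -0.15] 0.0675535102440743 | 18 [ 0.59 -0.2 ] 0.0675535102440743 | 19 [ 0.61 -0.24] 0.0675535102440743 | 
bolt area max z 0.07058747935596954
unit rear dock [-0.26665816 -0.01326375] 0.16215421392581342
[ 0.61408487 -0.24945511  0.13678261] [ 0.61408487 -0.24945511  0.03478261] 0.9412152596589703 [ 3.14159265  0.12217305 -1.23743844]
0.15 -0.33 2.38 0.0331 0.0331 0.0049 0.050; 0.15 -0.33 2.38 0.0345 0.0317 0.0046 0.050; 0.15 -0.33 2.38 0.0358 0.0302 0.0043 0.050; 0
[... 235 characters left out ...]
.0423 0.0205 0.0026 0.050; 0.15 -0.33 2.38 0.0431 0.0187 0.0023 0.050; 0.15 -0.33 2.38 0.0439 0.0169 0.0020 0.050; 0.15 -0.33 2.38 0.0445 0.0151 0.0017 0.050; 0.15 -0.33 2.38 0.0451 0.0132 0.0014 0.050; 0.15 -0.33 2.38 0.0457 0.0114 0.0011 0.050; 0.15 -0.33 2.38 0.0461 0.0094 0.0008 0.050; 0.15 -0.33 2.38 0.0465 0.0075 0.0005 0.050
0.15 -0.33 2.38 0.0467 0.0056 0.0002 0.050; 0.15 -0.33 2.38 0.0469 0.0037 -0.0001 0.050; 0.15 -0.33 2.38 0.0470 0.0017 -0.0003 0.050; 0.15 -0.33 2.38 0.0471 -0.0003 -0.0006 0.050; -0.00 -0.00 -0.00 0.0031 -0.0000 0.0253 0.050; -0.00 -0.00 -0.00 0.0031 -0.0000 0.0253 0.050; -0.00 -0.00 -0.00 0.0031 -0.0000 0.0253 0.050; -0.00 -0.00 -0.00 0.0031 -0.0000 0.0253 0.050
```

Emit:
move_arm(
  rows="0.15 -0.33 2.4 0.033 0.033 0.005 0.05; 0.15 -0.33 2.4 0.0345 0.0317 0.0046 0.05; 0.15 -0.33 2.4 0.0358 0.0302 0.0043 0.05; 0.15 -0.33 2.4 0.037 0.0287 0.004 0.05; 0.15 -0.33 2.4 0.038 0.027 0.0038 0.05; 0.15 -0.33 2.4 0.0394 0.0256 0.0035 0.05; 0.15 -0.33 2.4 0.0404 0.024 0.003 0.05; 0.15 -0.33 2.4 0.0414 0.022 0.003 0.05",
)

```text
t: 1.1
eef_pos: [0.4051, 0.2713, 0.1951]
ee_rot: [-3.129, 0.049, -0.742]
force: [1.1, 0.3, -0.2]
width: 0.0499
gripper_force: 0.0
```

Emit:
move_arm(
  rows="0.15 -0.33 2.4 0.0423 0.0205 0.0026 0.05; 0.15 -0.33 2.4 0.043 0.0187 0.0023 0.05; 0.15 -0.33 2.4 0.044 0.017 0.002 0.05; 0.15 -0.33 2.4 0.0445 0.015 0.0017 0.05; 0.15 -0.33 2.4 0.045 0.013 0.0014 0.05; 0.15 -0.33 2.4 0.0457 0.0114 0.001 0.05; 0.15 -0.33 2.4 0.046 0.0094 0.0008 0.05; 0.15 -0.33 2.4 0.0465 0.0075 0.0005 0.05",
)

```text
t: 2.1
eef_pos: [0.543, -0.0766, 0.1559]
ee_rot: [-3.133, 0.099, -1.078]
force: [1.9, -0.4, -1.4]
width: 0.05
gripper_force: 0.0
```

Emit:
move_arm(
  rows="0.15 -0.33 2.4 0.0467 0.0056 0 0.05; 0.15 -0.33 2.4 0.047 0.0037 0 0.05; 0.15 -0.33 2.4 0.047 0.0017 0 0.05; 0.15 -0.33 2.4 0.047 0 0 0.05; 0 0 0 0 0 0 0.05; 0 0 0 0 0 0 0.05",
)

```text
t: 2.85
eef_pos: [0.6104, -0.2494, 0.1352]
ee_rot: [3.141, 0.124, -1.245]
force: [0.3, 0.2, 0.2]
width: 0.0498
gripper_force: 0.0
```

```bash
python3 - <<'E'
from h import *
print(tipdock(),arm.get_state()["force"],arm.get_state()["t"])
uy=.162
x,y=-.2666-.025*np.cos(uy),-.0133-.025*np.sin(uy)
b=target(x,y,.028,uy);plan([(b[0],b[1],5)],.05)
E
```

```text
(array([-290.62616418,  -13.77734676,  128.38439305]), np.float64(8.84032501109942)) [0.33353446 0.16711434 0.15632264] 2.85
-0.01 0.02 -0.09 0.0027 -0.0007 0.0199 0.050; -0.01 0.02 -0.09 0.0027 -0.0007 0.0199 0.050; -0.01 0.02 -0.09 0.0027 -0.0007 0.0199 0.050; -0.01 0.02 -0.09 0.0027 -0.0007 0.0199 0.050; -0.01 0.02 -0.09 0.0027 -0.0007 0.0199 0.050
```

Emit:
move_arm(
  rows="0 0 -0.09 0.0027 -0.0007 0.02 0.05; 0 0 -0.09 0.0027 -0.0007 0.02 0.05; 0 0 -0.09 0.0027 -0.0007 0.02 0.05; 0 0 -0.09 0.0027 -0.0007 0.02 0.05; 0 0 -0.09 0.0027 -0.0007 0.02 0.05; 0 0 0 0 0 0 0.05",
)

```text
t: 3.6
eef_pos: [0.6135, -0.2489, 0.0325]
ee_rot: [3.14, 0.125, -1.237]
force: [-0.6, 0.5, 0.5]
width: 0.05
gripper_force: 0.0
```

```bash
python3 - <<'E'
from h import *
print(tipdock(),arm.get_state()["force"],arm.get_state()["t"])
i,d=arm.grab_frame("top");cv2.imwrite("pics/t2.png",cv2.resize(i[130:280,290:490],None,fx=4,fy=4,interpolation=cv2.INTER_CUBIC))
uy=.162;x,y=-.2666,-.0133
b=target(x-.008,y-.0013,.028,uy);c=target(x+.004,y,.028,uy);plan([(*b,2),(*c,6)],.05)
# align stage: rear to (-.18,0), yaw 0
p,R=c;print("next");plan([(*target(-.178,0.0,.028,0),20)],.05,p,R)
E
```

```text
(array([-290.68909733,  -16.75212065,   25.75319542]), np.float64(9.303125615857493)) [-0.55203368  0.49012519  0.48632849] 3.6
-0.00 0.04 0.02 -0.0084 0.0001 0.0006 0.050; -0.00 0.04 0.02 -0.0084 0.0001 0.0006 0.050; 0.00 -0.00 -0.00 -0.0020 -0.0001 0.0002 0.050; 0.00 -0.00 -0.00 -0.0020 -0.0001 0.0002 0.050; 0.00 -0.00 -0.00 -0.0020 -0.0001 0.0002 0.050; 0.00 -0.00 -0.00 -0.0020 -0.0001 0.0002 0.050; 0.00 -0.00 -0.00 -0.0020 -0.0001 0.0002 0.050; 0.00 -0.00 -0.00 -0.0020 -0.0001 0.0002 0.050
next
0.06 -0.00 0.46 -0.0043 0.0001 0.0005 0.050; 0.06 -0.00 0.46 -0.0043 0.0001 0.0005 0.050; 0.06 0.00 0.46 -0.0043 0.0001 0.0005 0.050; 0.06 -0.00 0.46 -0.0043 0.0002 0.0005 0.050; 0.06 0.00 0.46 -0.0043 0.0002 0.0005 0.050; 0.06 0.00 0.46 -0.0043 0.0002 0.0005 0.050; 0.06 0.00 0.46 -0.0042 0.0003 0.0005 0.050; 0.06 0.00 0.46 -0.0042 0.0003 0.0005 0.050
0.06 0.00 0.46 -0.0042 0.0003 0.0005 0.050; 0.06 0.00 0.46 -0.0042 0.0004 0.0005 0.050; 0.06 0.00 0.46 -0.0042 0.0004 0.0005 0.050; 0.06 -0.00 0.46 -0.0042 0.0004 0.0005 0.050; 0.06 -0.00 0.46 -0.0042 0.0005 0.0005 0.050; 0.06 -0.00 0.46 -0.0042 0.0005 0.0005 0.050; 0.06 -0.00 0.46 -0.0042 0.0005 0.0005 0.050; 0.06 0.00 0.46 -0.0042 0.0006 0.0005 0.050
0.06 0.00 0.46 -0.0042 0.0006 0.0005 0.050; 0.06 0.00 0.46 -0.0042 0.0006 0.0005 0.050; 0.06 0.00 0.46 -0.0042 0.0007 0.0005 0.050; 0.06 0.00 0.46 -0.0042 0.0007 0.0005 0.050
```

View pics/t2.png

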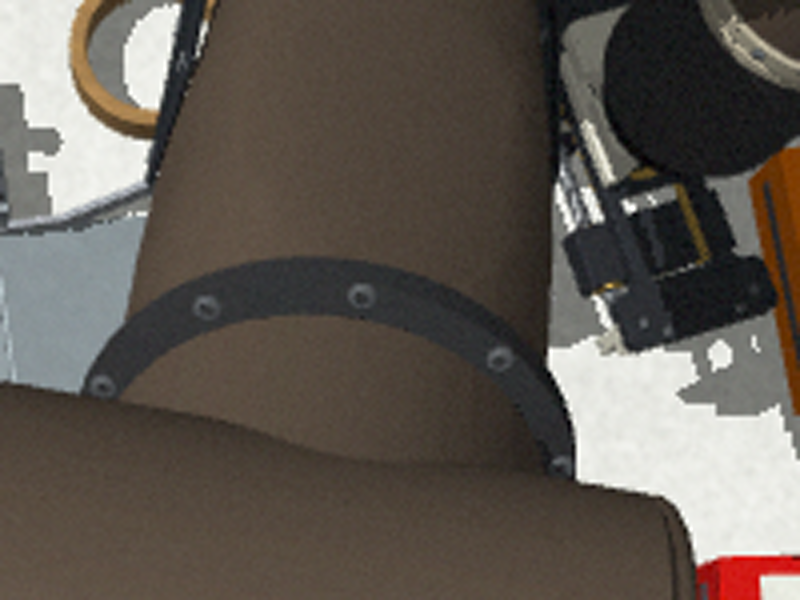

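The arm hides the unit from the top camera, so I'll use the side view later. Approaching contact.

Emit:
move_arm(
  rows="0 0.04 0 -0.0084 0 0.0006 0.05; 0 0.04 0 -0.0084 0 0.0006 0.05; 0 0 0 -0.002 -0.0001 0.0002 0.05; 0 0 0 -0.002 -0.0001 0.0002 0.05; 0 0 0 -0.002 -0.0001 0.0002 0.05; 0 0 0 -0.002 -0.0001 0.0002 0.05",
)

```text
t: 4.4
eef_pos: [0.6077, -0.2265, 0.0365]
ee_rot: [-3.139, 0.12, -1.236]
force: [1.7, -4.3, 1.0]
width: 0.0498
gripper_force: 2.5
```

Emit:
move_arm(
  rows="0 0 0 -0.002 -0.0001 0.0002 0.05; 0 0 0 -0.002 -0.0001 0.0002 0.05",
)

```text
t: 4.65
eef_pos: [0.6064, -0.2226, 0.0364]
ee_rot: [-3.139, 0.12, -1.237]
force: [1.7, -5.7, 0.2]
width: 0.0497
gripper_force: 2.5
```

```bash
python3 - <<'E'
from h import *
print(tipdock(),arm.get_state()["force"],arm.get_state()["t"])
i,d=arm.grab_frame("side");cv2.imwrite("pics/s2.png",cv2.resize(i[180:340,220:460],None,fx=3.3,fy=3.3,interpolation=cv2.INTER_CUBIC))
E
```

```text
(array([-263.57272391,  -14.36526538,   29.64189484]), np.float64(9.333155664541952)) [ 1.73080882 -5.72268332  0.18488754] 4.65
```

View pics/s2.png

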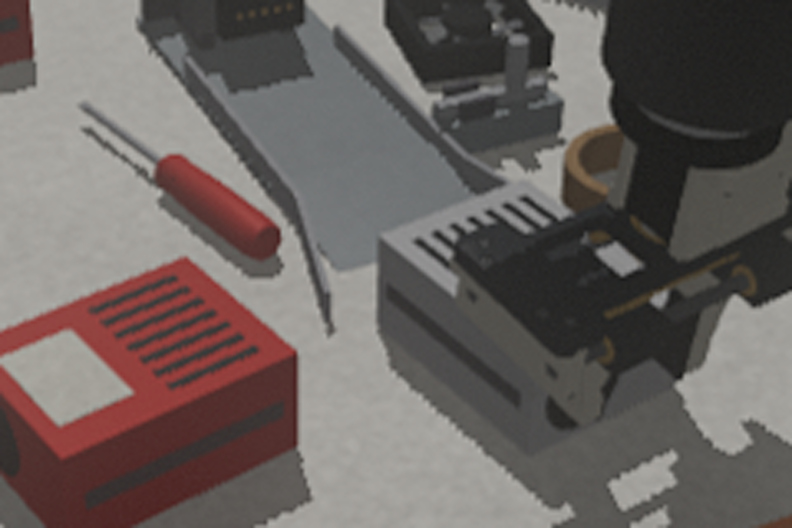

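Side view: the fingers sit on the unit's rear face with the nose just ahead of the flares, and about 6 N is sliding it. Now I'll square it up while pushing.

```bash
python3 - <<'E'
from h import *
plan([(*target(-.178,0.0,.0285,0),24)],.05)
E
```

```text
0.04 -0.00 0.39 -0.0036 0.0001 0.0005 0.050; 0.04 -0.00 0.39 -0.0036 0.0001 0.0005 0.050; 0.04 -0.00 0.39 -0.0036 0.0001 0.0005 0.050; 0.04 -0.00 0.39 -0.0036 0.0002 0.0005 0.050; 0.04 -0.00 0.39 -0.0036 0.0002 0.0005 0.050; 0.04 -0.00 0.39 -0.0036 0.0002 0.0005 0.050; 0.04 -0.00 0.39 -0.0036 0.0002 0.0005 0.050; 0.04 -0.00 0.39 -0.0036 0.0003 0.0005 0.050
0.04 -0.00 0.39 -0.0036 0.0003 0.0005 0.050; 0.04 -0.00 0.39 -0.0036 0.0003 0.0005 0.050; 0.04 -0.00 0.39 -0.0036 0.0003 0.0005 0.050; 0.04 -0.00 0.39 -0.0036 0.0004 0.0005 0.050; 0.04 -0.00 0.39 -0.0036 0.0004 0.0005 0.050; 0.04 -0.00 0.39 -0.0036 0.0004 0.0005 0.050; 0.04 -0.00 0.39 -0.0035 0.0004 0.0005 0.050; 0.04 -0.00 0.39 -0.0035 0.0004 0.0005 0.050
0.04 -0.00 0.39 -0.0035 0.0005 0.0005 0.050; 0.04 -0.00 0.39 -0.0035 0.0005 0.0005 0.050; 0.04 -0.00 0.39 -0.0035 0.0005 0.0005 0.050; 0.04 -0.00 0.39 -0.0035 0.0005 0.0005 0.050; 0.04 -0.00 0.39 -0.0035 0.0006 0.0005 0.050; 0.04 -0.00 0.39 -0.0035 0.0006 0.0005 0.050; 0.04 -0.00 0.39 -0.0035 0.0006 0.0005 0.050; 0.04 -0.00 0.39 -0.0035 0.0006 0.0005 0.050
```

Emit:
move_arm(
  rows="0.04 0 0.39 -0.0036 0.0001 0.0005 0.05; 0.04 0 0.39 -0.0036 0.0001 0.0005 0.05; 0.04 0 0.39 -0.0036 0.0001 0.0005 0.05; 0.04 0 0.39 -0.0036 0.0002 0.0005 0.05; 0.04 0 0.39 -0.0036 0.0002 0.0005 0.05; 0.04 0 0.39 -0.0036 0.0002 0.0005 0.05; 0.04 0 0.39 -0.0036 0.0002 0.0005 0.05; 0.04 0 0.39 -0.0036 0.0003 0.0005 0.05",
)

```text
t: 5.7
eef_pos: [0.5964, -0.1954, 0.0364]
ee_rot: [-3.14, 0.12, -1.291]
force: [1.8, -5.9, 3.3]
width: 0.0502
gripper_force: 3.2
```

Emit:
move_arm(
  rows="0.04 0 0.39 -0.0036 0.0003 0.0005 0.05; 0.04 0 0.39 -0.0036 0.0003 0.0005 0.05; 0.04 0 0.39 -0.0036 0.0003 0.0005 0.05; 0.04 0 0.39 -0.0036 0.0004 0.0005 0.05; 0.04 0 0.39 -0.0036 0.0004 0.0005 0.05; 0.04 0 0.39 -0.0036 0.0004 0.0005 0.05; 0.04 0 0.39 -0.0035 0.0004 0.0005 0.05; 0.04 0 0.39 -0.0035 0.0004 0.0005 0.05",
)

```text
t: 6.7
eef_pos: [0.5866, -0.1685, 0.0362]
ee_rot: [-3.14, 0.119, -1.346]
force: [1.0, -7.2, 5.2]
width: 0.0501
gripper_force: 3.8
```

```bash
python3 - <<'E'
from h import *
print(tipdock(),arm.get_state()["force"],arm.get_state()["t"])
i,d=arm.grab_frame("side");cv2.imwrite("pics/s3.png",cv2.resize(i[170:310,240:440],None,fx=4,fy=4,interpolation=cv2.INTER_CUBIC));np.save("s3.npy",d)
plan([(*target(-.176,0.0,.0285,0),8)],.05)
E
```

```text
(array([-206.75552407,   -5.12955893,   29.43687237]), np.float64(3.069329412937056)) [ 0.99419771 -7.1981077   5.19354435] 6.7
0.04 -0.02 0.38 -0.0038 0.0005 0.0006 0.050; 0.04 -0.02 0.38 -0.0038 0.0005 0.0006 0.050; 0.04 -0.02 0.38 -0.0038 0.0005 0.0006 0.050; 0.04 -0.02 0.38 -0.0038 0.0006 0.0006 0.050; 0.04 -0.02 0.38 -0.0038 0.0006 0.0006 0.050; 0.04 -0.02 0.38 -0.0038 0.0006 0.0006 0.050; 0.04 -0.02 0.38 -0.0037 0.0006 0.0006 0.050; 0.04 -0.02 0.38 -0.0037 0.0007 0.0006 0.050
```

View pics/s3.png

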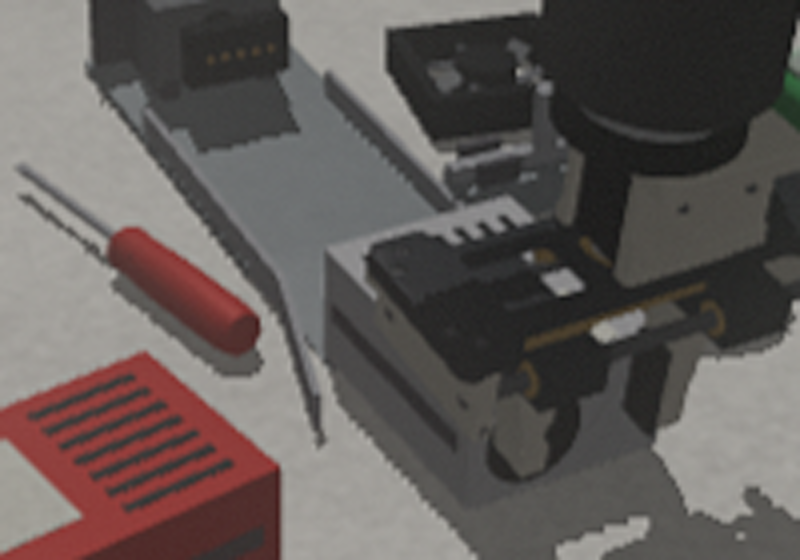

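Side view: the unit is squared up, its nose past the ramp foot, with the left face clear of the flare. I'll check its lateral offset from depth on that face.

```bash
python3 - <<'E'
from h import *
d=np.load("s3.npy")
for u,v in((330,243),(336,262),(345,272),(352,275),(350,262)):
    p=px2w("side",d,u,v,1);print(u,v,(w2d(p)*1000).round(1),p[2].round(4))
plan([(*target(-.176,0.0,.0297,0),8)],.05)
E
```

```text
330 243 [-117.2   53.8] 0.0583
336 262 [-140.6   53. ] 0.0318
345 272 [-169.9   50.2] 0.0288
352 275 [-193.6   49.7] 0.0384
350 262 [-253.7   88.9] 0.1168
0.04 -0.02 0.38 -0.0038 0.0005 0.0004 0.050; 0.04 -0.02 0.38 -0.0038 0.0005 0.0004 0.050; 0.04 -0.02 0.38 -0.0038 0.0005 0.0004 0.050; 0.04 -0.02 0.38 -0.0038 0.0006 0.0004 0.050; 0.04 -0.02 0.38 -0.0038 0.0006 0.0004 0.050; 0.04 -0.02 0.38 -0.0038 0.0006 0.0004 0.050; 0.04 -0.02 0.38 -0.0038 0.0006 0.0004 0.050; 0.04 -0.02 0.38 -0.0038 0.0007 0.0004 0.050
```

Emit:
move_arm(
  rows="0.04 0 0.38 -0.0038 0.0002 0.0004 0.05; 0.04 0 0.38 -0.0038 0.0002 0.0004 0.05; 0.04 0 0.38 -0.0038 0.0002 0.0004 0.05; 0.04 0 0.38 -0.0038 0.0003 0.0004 0.05; 0.04 0 0.38 -0.0038 0.0003 0.0004 0.05; 0.04 0 0.38 -0.0038 0.0003 0.0004 0.05; 0.04 0 0.38 -0.0038 0.0003 0.0004 0.05; 0.04 0 0.38 -0.0038 0.0004 0.0004 0.05",
)

```text
t: 7.75
eef_pos: [0.5777, -0.1386, 0.0362]
ee_rot: [3.141, 0.12, -1.4]
force: [1.3, -6.3, 2.0]
width: 0.0505
gripper_force: 3.2
```

```bash
python3 - <<'E'
from h import *
s=arm.get_state();print(tipdock(),s["force"],s["moment"],s["t"])
i,d=arm.grab_frame("side");cv2.imwrite("pics/s4.png",cv2.resize(i[170:310,240:440],None,fx=4,fy=4,interpolation=cv2.INTER_CUBIC));np.save("s4.npy",d)
m=arm.camera_model("side");K=np.array(m["mtx"]);T=np.linalg.inv(np.array(m["camera_from_world"]))
v,u=np.mgrid[0:480,0:640];P=(np.stack([u,v,np.ones_like(u)],-1)@np.linalg.inv(K).T)*d[...,None]@T[:3,:3].T+T[:3,3]
D=P[...,:2]-O;X,Y=D@ex,D@ey
M=(X>-.165)&(X<-.06)&(Y>.04)&(Y<.065)&(P[...,2]>.028)&(P[...,2]<.05)&(d>0)
c=np.polyfit(X[M],Y[M],1);print(M.sum(),"yaw",c[0],"left y at front,-.09 rear -.17",np.polyval(c,[-.05,-.09,-.17]))
for x in(.02,.05,.08): # guide left inner/top
    M=(abs(X-x)<.012)&(abs(P[...,2]-.02)<.002)&(abs(Y-.053)<.012)&(d>0);print(x,M.sum(),Y[M].min(),Y[M].max(),np.median(Y[M]))
    M=(abs(X-x)<.012)&(abs(P[...,2]-.02)<.002)&(abs(Y+.053)<.012)&(d>0);print(M.sum(),np.median(Y[M]) if M.any() else 0)
plan([(*target(-.146,-.002,.0297,0),8)],.05)
E
```

```text
(array([-175.72340462,   -1.99779516,   29.36348604]), np.float64(-0.01492871832989752)) [ 1.27196165 -6.27715859  2.00620236] [-2.61410076 -0.45512484  0.04077959] 7.75
146 yaw -0.007983224227407494 left y at front,-.09 rear -.17 [0.05173868 0.05205801 0.05269667]
0.02 11 0.05407856199417363 0.058771828164468055 0.057810764960692984
5 -0.05331743934406084
0.05 13 0.0536016580695635 0.05916694258539781 0.056646195834538095
10 -0.05359527718264952
0.08 9 0.053273335188965036 0.05833570813585427 0.05556191711429351
11 -0.05362444081146456
0.00 -0.01 -0.00 -0.0036 -0.0000 0.0004 0.050; 0.00 -0.01 -0.00 -0.0036 -0.0000 0.0004 0.050; 0.00 -0.01 -0.00 -0.0036 -0.0000 0.0004 0.050; 0.00 -0.01 -0.00 -0.0036 -0.0000 0.0004 0.050; 0.00 -0.01 -0.00 -0.0036 -0.0000 0.0004 0.050; 0.00 -0.01 -0.00 -0.0036 -0.0000 0.0004 0.050; 0.00 -0.01 -0.00 -0.0036 -0.0000 0.0004 0.050; 0.00 -0.01 -0.00 -0.0036 -0.0000 0.0004 0.050
```

Unit is square and about 1.5–2 mm left of the middle. I'll nudge it right while pushing on.

Emit:
move_arm(
  rows="0 0 0 -0.003 -0.0005 0.0004 0.05; 0 0 0 -0.003 -0.0005 0.0004 0.05; 0 0 0 -0.003 -0.0004 0.0004 0.05; 0 0 0 -0.0035 -0.0002 0.0004 0.05; 0 0 0 -0.0035 0 0.0004 0.05; 0 0 0 -0.0035 0 0.0004 0.05; 0 0 0 -0.0035 0 0.0004 0.05; 0 0 0 -0.0035 0 0.0004 0.05",
)

```text
t: 8.8
eef_pos: [0.5747, -0.1119, 0.0361]
ee_rot: [3.141, 0.121, -1.4]
force: [1.4, -6.6, 1.9]
width: 0.0501
gripper_force: 3.3
```

```bash
cat >> h.py <<'E'
def side():
    i,d=arm.grab_frame("side")
    m=arm.camera_model("side");K=np.array(m["mtx"]);T=np.linalg.inv(np.array(m["camera_from_world"]))
    v,u=np.mgrid[0:480,0:640];P=(np.stack([u,v,np.ones_like(u)],-1)@np.linalg.inv(K).T)*d[...,None]@T[:3,:3].T+T[:3,3]
    D=P[...,:2]-O;return i,np.where(d>0,D@ex,9),D@ey,P[...,2]
def unit(xr):
    """left face and top-face pitch, given rear x"""
    i,X,Y,Z=side()
    M=(X>xr+.01)&(X<xr+.12)&(Y>.042)&(Y<.062)&(Z>.03)&(Z<.05)
    c=np.polyfit(X[M],Y[M],1)
    M2=(X>xr+.02)&(X<xr+.125)&(abs(Y)<.047)&(Z>.05)&(Z<.08)
    A=np.c_[X[M2],Y[M2],np.ones(M2.sum())];k=np.ones(len(A),bool)
    for _ in range(6):
        s=np.linalg.lstsq(A[k],Z[M2][k],rcond=None)[0];r=abs(A@s-Z[M2]);k=r<max(.0015,2*np.median(r[k]))
    print("left y rear/front",np.polyval(c,[xr,xr+.13]).round(4),M.sum(),"top pitch",s[0].round(3),"roll",s[1].round(3),"z rear/front",(s@[xr,0,1]).round(4),(s@[xr+.13,0,1]).round(4),k.sum())
def st():
    s=arm.get_state();t,y=tipdock();f=np.array(s["force"]);print("t",s["t"],"tip mm",t.round(1),"yaw",y.round(2),"F dock",(f[:2]@ex).round(1),(f[:2]@ey).round(1),f[2].round(1))
    return t/1000
E
python3 - <<'E'
from h import *
t=st();unit(t[0]);plan([(*target(t[0]+.03,t[1],t[2],0),8)],.05)
E
```

```text
t 8.8 tip mm [-149.    -3.6   29.3] yaw -0.01 F dock -6.8 -0.2 1.9
left y rear/front [0.051  0.0503] 122 top pitch 0.064 roll 0.011 z rear/front 0.0592 0.0675 180
0.00 -0.01 -0.00 -0.0037 -0.0000 0.0004 0.050; 0.00 -0.01 -0.00 -0.0037 -0.0000 0.0004 0.050; 0.00 -0.01 -0.00 -0.0037 -0.0000 0.0004 0.050; 0.00 -0.01 -0.00 -0.0037 -0.0000 0.0004 0.050; 0.00 -0.01 -0.00 -0.0037 -0.0000 0.0004 0.050; 0.00 -0.01 -0.00 -0.0037 -0.0000 0.0004 0.050; 0.00 -0.01 -0.00 -0.0037 -0.0000 0.0004 0.050; 0.00 -0.01 -0.00 -0.0037 -0.0000 0.0004 0.050
```

Emit:
move_arm(
  rows="0 0 0 -0.0045 0 0.0005 0.05; 0 0 0 -0.0045 0 0.0005 0.05; 0 0 0 -0.0045 0 0.0005 0.05; 0 0 0 -0.0045 0 0.0005 0.05; 0 0 0 -0.0045 0 0.0005 0.05; 0 0 0 -0.0045 0 0.0005 0.05; 0 0 0 -0.0045 0 0.0005 0.05; 0 0 0 -0.0045 0 0.0005 0.05",
)

```text
t: 9.85
eef_pos: [0.568, -0.0759, 0.036]
ee_rot: [3.14, 0.121, -1.4]
force: [2.1, -5.7, -1.1]
width: 0.0502
gripper_force: 2.7
```

```bash
python3 - <<'E'
from h import *
t=st();unit(t[0]);plan([(*target(-.093,t[1],t[2],0),5),(*target(-.081,t[1],t[2]+.001,0),3)],.05)
E
```

```text
t 9.85 tip mm [-112.3   -3.1   29.2] yaw -0.03 F dock -6.0 -1.1 -1.1
left y rear/front [0.0515 0.0506] 103 top pitch 0.092 roll 0.008 z rear/front 0.0592 0.0712 159
0.02 -0.01 -0.00 -0.0037 0.0000 0.0005 0.050; 0.02 -0.01 -0.00 -0.0037 0.0000 0.0005 0.050; 0.02 -0.01 -0.00 -0.0037 0.0000 0.0005 0.050; 0.02 -0.01 -0.00 -0.0037 0.0000 0.0005 0.050; 0.02 -0.01 -0.00 -0.0037 0.0000 0.0005 0.050; 0.00 0.00 -0.00 -0.0040 -0.0000 0.0002 0.050; 0.00 0.00 -0.00 -0.0040 0.0000 0.0002 0.050; 0.00 0.00 0.00 -0.0040 -0.0000 0.0002 0.050
```

Emit:
move_arm(
  rows="0 0 0 -0.004 0 0.0005 0.05; 0 0 0 -0.004 0 0.0005 0.05; 0 0 0 -0.004 0 0.0005 0.05; 0 0 0 -0.004 0 0.0005 0.05; 0 0 0 -0.004 0 0.0004 0.05; 0 0 0 -0.0035 0 0 0.05; 0 0 0 -0.0035 0 0 0.05; 0 0 0 -0.0035 0 0 0.05",
)

```text
t: 10.9
eef_pos: [0.563, -0.0462, 0.0376]
ee_rot: [3.14, 0.121, -1.4]
force: [1.9, -6.7, 1.4]
width: 0.05
gripper_force: 3.7
```

```bash
python3 - <<'E'
from h import *
t=st();unit(t[0]);plan([(*target(-.068,t[1],t[2]+.0014,0),8)],.05)
E
```

```text
t 10.9 tip mm [-82.2  -3.3  30.8] yaw -0.01 F dock -7.0 -0.7 1.4
left y rear/front [0.0507 0.0508] 110 top pitch 0.109 roll 0.003 z rear/front 0.0607 0.0749 158
0.01 -0.01 -0.00 -0.0017 -0.0000 0.0000 0.050; 0.01 -0.01 -0.00 -0.0017 -0.0000 0.0000 0.050; 0.01 -0.01 -0.00 -0.0017 -0.0000 0.0000 0.050; 0.01 -0.01 -0.00 -0.0017 -0.0000 0.0000 0.050; 0.01 -0.01 -0.00 -0.0017 -0.0000 0.0000 0.050; 0.01 -0.01 -0.00 -0.0017 -0.0000 0.0000 0.050; 0.01 -0.01 -0.00 -0.0017 -0.0000 0.0000 0.050; 0.01 -0.01 -0.00 -0.0017 -0.0000 0.0000 0.050
```

Emit:
move_arm(
  rows="0 0 0 -0.002 0 0 0.05; 0 0 0 -0.002 0 0 0.05; 0 0 0 -0.002 0 0 0.05; 0 0 0 -0.002 0 0 0.05; 0 0 0 -0.002 0 0 0.05; 0 0 0 -0.002 0 0 0.05; 0 0 0 -0.002 0 0 0.05; 0 0 0 -0.001 0 0 0.05",
)

```text
t: 11.95
eef_pos: [0.5608, -0.0319, 0.0398]
ee_rot: [3.141, 0.12, -1.399]
force: [2.7, -8.8, 4.5]
width: 0.0498
gripper_force: 4.5
```

```bash
python3 - <<'E'
from h import *
t=st();unit(t[0]);plan([(*target(t[0]+.006,t[1],t[2]+.006,0),8)],.05)
E
```

```text
t 11.95 tip mm [-67.7  -3.5  33. ] yaw 0.02 F dock -9.2 -1.1 4.5
left y rear/front [0.051  0.0501] 123 top pitch 0.093 roll 0.011 z rear/front 0.0634 0.0756 126
0.01 -0.01 0.00 -0.0008 -0.0000 -0.0007 0.050; 0.01 -0.01 0.00 -0.0008 -0.0000 -0.0007 0.050; 0.01 -0.01 0.00 -0.0008 -0.0000 -0.0007 0.050; 0.01 -0.01 0.00 -0.0008 -0.0000 -0.0007 0.050; 0.01 -0.01 0.00 -0.0008 -0.0000 -0.0007 0.050; 0.01 -0.01 0.00 -0.0008 -0.0000 -0.0007 0.050; 0.01 -0.01 0.00 -0.0008 -0.0000 -0.0007 0.050; 0.01 -0.01 0.00 -0.0008 -0.0000 -0.0006 0.050
```

Emit:
move_arm(
  rows="0 0 0 -0.0005 0 -0.0012 0.05; 0 0 0 -0.0005 0 -0.0012 0.05; 0 0 0 -0.0006 0 -0.0012 0.05; 0 0 0 -0.0006 0 -0.0012 0.05; 0 0 0 -0.0006 0 -0.0012 0.05; 0 0 0 -0.0006 0 -0.0012 0.05",
)

```text
t: 12.75
eef_pos: [0.5599, -0.0281, 0.0468]
ee_rot: [3.14, 0.122, -1.4]
force: [-0.2, 0.3, 0.4]
width: 0.0502
gripper_force: 0.0
```

```bash
python3 - <<'E'
from h import *
t=st();unit(t[0]);plan([(*target(t[0]+.008,t[1],t[2]+.002,0),8)],.05)
E
```

```text
t 12.75 tip mm [-63.8  -3.3  40.1] yaw -0.02 F dock 0.3 0.1 0.4
left y rear/front [0.0504 0.0504] 182 top pitch -0.033 roll 0.062 z rear/front 0.0728 0.0685 72
0.01 0.00 -0.00 -0.0010 -0.0000 -0.0001 0.050; 0.01 0.00 -0.00 -0.0010 -0.0000 -0.0001 0.050; 0.01 0.00 -0.00 -0.0010 -0.0000 -0.0001 0.050; 0.01 0.00 -0.00 -0.0010 -0.0000 -0.0001 0.050; 0.01 0.00 -0.00 -0.0010 -0.0000 -0.0001 0.050; 0.01 0.00 -0.00 -0.0010 -0.0000 -0.0001 0.050; 0.01 0.00 -0.00 -0.0010 -0.0000 -0.0001 0.050; 0.01 0.00 -0.00 -0.0010 -0.0000 -0.0001 0.050
```

It has tipped over the crest with the fingers free. Now I'll follow it along the gently falling path.

Emit:
move_arm(
  rows="0 0 0 -0.003 0 0.0005 0.05; 0 0 0 -0.003 0 0.0005 0.05; 0 0 0 -0.003 0 0.0005 0.05; 0 0 0 -0.003 0 0.0005 0.05; 0 0 0 -0.003 0 0.0005 0.05; 0 0 0 -0.003 0 0.0005 0.05; 0 0 0 -0.003 0 0.0005 0.05; 0 0 0 -0.003 0 0.0005 0.05",
)

```text
t: 13.8
eef_pos: [0.5556, -0.0041, 0.0455]
ee_rot: [3.14, 0.122, -1.4]
force: [0.3, -3.0, -1.6]
width: 0.0502
gripper_force: 1.7
```

```bash
python3 - <<'E'
from h import *
t=st();unit(t[0]);plan([(*target(-.012,t[1],t[2]-.001,0),8)],.05)
E
```

```text
t 13.8 tip mm [-39.4  -3.1  38.7] yaw -0.02 F dock -3.0 0.2 -1.6
left y rear/front [0.0506 0.05  ] 159 top pitch -0.031 roll 0.051 z rear/front 0.0718 0.0677 68
0.01 -0.00 -0.00 -0.0033 0.0000 0.0005 0.050; 0.01 -0.00 -0.00 -0.0033 0.0000 0.0005 0.050; 0.01 -0.00 -0.00 -0.0033 0.0000 0.0005 0.050; 0.01 -0.00 -0.00 -0.0033 0.0000 0.0005 0.050; 0.01 -0.00 -0.00 -0.0033 0.0000 0.0005 0.050; 0.01 -0.00 -0.00 -0.0033 0.0000 0.0005 0.050; 0.01 -0.00 -0.00 -0.0033 0.0000 0.0005 0.050; 0.01 -0.00 -0.00 -0.0033 0.0000 0.0005 0.050
```

Emit:
move_arm(
  rows="0 0 0 -0.004 0 0.0006 0.05; 0 0 0 -0.004 0 0.0006 0.05; 0 0 0 -0.004 0 0.0006 0.05; 0 0 0 -0.004 0 0.0006 0.05; 0 0 0 -0.004 0 0.0006 0.05; 0 0 0 -0.004 0 0.0006 0.05; 0 0 0 -0.004 0 0.0005 0.05; 0 0 0 -0.004 0 0.0005 0.05",
)

```text
t: 14.85
eef_pos: [0.5503, 0.0278, 0.045]
ee_rot: [3.14, 0.121, -1.4]
force: [0.3, -3.6, -2.1]
width: 0.0501
gripper_force: 1.8
```

```bash
python3 - <<'E'
from h import *
t=st();unit(t[0]);plan([(*target(t[0]+.012,t[1],t[2]-.004,0),8)],.05)
E
```

```text
t 14.85 tip mm [-7.2 -3.3 38.2] yaw -0.01 F dock -3.6 0.4 -2.1
left y rear/front [0.0501 0.0497] 146 top pitch -0.038 roll 0.031 z rear/front 0.0707 0.0657 65
0.01 -0.00 -0.00 -0.0014 0.0000 0.0007 0.050; 0.01 -0.00 -0.00 -0.0014 0.0000 0.0007 0.050; 0.01 -0.00 -0.00 -0.0014 0.0000 0.0007 0.050; 0.01 -0.00 -0.00 -0.0014 0.0000 0.0007 0.050; 0.01 -0.00 -0.00 -0.0014 0.0000 0.0007 0.050; 0.01 -0.00 -0.00 -0.0014 0.0000 0.0007 0.050; 0.01 -0.00 -0.00 -0.0014 0.0000 0.0007 0.050; 0.01 -0.00 -0.00 -0.0014 0.0000 0.0007 0.050
```

Emit:
move_arm(
  rows="0 0 0 -0.0015 0 0.0003 0.05; 0 0 0 -0.0015 0 0.0003 0.05; 0 0 0 -0.0015 0 0.0006 0.05; 0 0 0 -0.0015 0 0.0008 0.05; 0 0 0 -0.0015 0 0.0008 0.05; 0 0 0 -0.0015 0 0.0008 0.05; 0 0 0 -0.001 0 0.0006 0.05; 0 0 0 -0.001 0 0.0003 0.05",
)

```text
t: 15.9
eef_pos: [0.5494, 0.0382, 0.0428]
ee_rot: [-3.141, 0.12, -1.399]
force: [0.4, -8.9, 6.5]
width: 0.0502
gripper_force: 4.4
```

```bash
python3 - <<'E'
from h import *
t=st();unit(t[0])
E
```

```text
t 15.9 tip mm [ 3.3 -4.2 36. ] yaw 0.03 F dock -8.9 1.2 6.5
left y rear/front [0.0493 0.0494] 128 top pitch -0.003 roll 0.031 z rear/front 0.0673 0.0669 58
```

The unit is flat on the deck. I'll back off to release the cling, then press on slowly from there.

Emit:
move_arm(
  rows="0 0 0 0.003 0 0 0.05; 0 0 0 0.003 0 0 0.05; 0 0 0 0 0 0 0.05; 0 0 0 0 0 0 0.05",
)

```text
t: 16.45
eef_pos: [0.5494, 0.0331, 0.041]
ee_rot: [3.14, 0.122, -1.4]
force: [-0.4, -0.5, -0.4]
width: 0.0499
gripper_force: 0.0
```

```bash
python3 - <<'E'
from h import *
t=st();unit(.003);plan([(*target(.002,-.0025,.037,0),2),(*target(.008,-.0025,.037,0),6)],.05)
E
```

```text
t 16.45 tip mm [-1.7 -3.3 34.3] yaw -0.02 F dock -0.5 0.5 -0.4
left y rear/front [0.0494 0.0492] 102 top pitch -0.0 roll 0.023 z rear/front 0.0665 0.0665 67
0.04 -0.02 -0.01 -0.0020 0.0004 -0.0011 0.050; 0.04 -0.02 -0.01 -0.0020 0.0004 -0.0011 0.050; -0.00 0.00 0.00 -0.0010 -0.0000 0.0001 0.050; -0.00 0.00 0.00 -0.0010 -0.0000 0.0001 0.050; -0.00 0.00 0.00 -0.0010 -0.0000 0.0001 0.050; -0.00 0.00 0.00 -0.0010 0.0000 0.0001 0.050; -0.00 0.00 0.00 -0.0010 0.0000 0.0001 0.050; -0.00 0.00 0.00 -0.0010 -0.0000 0.0001 0.050
```

Emit:
move_arm(
  rows="0 0 0 -0.002 0.0003 -0.001 0.05; 0 0 0 -0.002 0.0003 -0.001 0.05; 0 0 0 -0.001 0 0.0001 0.05; 0 0 0 -0.001 0 0.0001 0.05; 0 0 0 -0.001 0 0.0001 0.05; 0 0 0 -0.001 0 0.0001 0.05",
)

```text
t: 17.25
eef_pos: [0.5476, 0.0397, 0.0438]
ee_rot: [3.14, 0.121, -1.4]
force: [0.9, -5.0, 0.7]
width: 0.0499
gripper_force: 2.7
```

```bash
python3 - <<'E'
from h import *
t=st()
E
```

```text
t 17.25 tip mm [ 5.1 -2.8 37. ] yaw -0.0 F dock -5.1 -0.0 0.7
```

Emit:
move_arm(
  rows="0 0 0 -0.001 0 0.0001 0.05; 0 0 0 -0.001 0 0.0001 0.05; 0 0 0 -0.001 0 0.0001 0.05",
)

```text
t: 17.62
eef_pos: [0.5471, 0.0419, 0.0439]
ee_rot: [3.14, 0.12, -1.4]
force: [0.9, -8.4, -0.4]
width: 0.0501
gripper_force: 4.8
```

```bash
python3 - <<'E'
from h import *
t=st()
E
```

```text
t 17.625 tip mm [ 7.3 -2.6 37.1] yaw -0.02 F dock -8.5 0.5 -0.4
```

Emit:
move_arm(
  rows="0 0 0 -0.001 0 0.0001 0.05; 0 0 0 -0.001 0 0.0001 0.05; 0 0 0 -0.001 0 0.0001 0.05",
)

```text
t: 18.0
eef_pos: [0.5465, 0.0449, 0.0439]
ee_rot: [3.14, 0.12, -1.4]
force: [1.3, -8.9, 0.8]
width: 0.0502
gripper_force: 4.7
```

```bash
python3 - <<'E'
from h import *
t=st()
E
```

```text
t 18.0 tip mm [10.4 -2.5 37.1] yaw -0.03 F dock -9.0 0.3 0.8
```

The block is moving (about 9 N). Continuing until the buffer is felt.

Emit:
move_arm(
  rows="0 0 0 -0.001 0 0.0001 0.05; 0 0 0 -0.001 0 0.0001 0.05; 0 0 0 -0.0005 0 0.0001 0.05",
)

```text
t: 18.38
eef_pos: [0.5461, 0.0474, 0.0438]
ee_rot: [3.14, 0.12, -1.4]
force: [1.9, -10.5, 0.8]
width: 0.0499
gripper_force: 4.7
```

Emit:
move_arm(
  rows="0 0 0 -0.0005 0 0.0001 0.05; 0 0 0 -0.0005 0 0.0001 0.05",
)

```text
t: 18.62
eef_pos: [0.546, 0.0483, 0.0439]
ee_rot: [3.14, 0.12, -1.4]
force: [2.4, -10.0, 1.0]
width: 0.0499
gripper_force: 4.9
```

Emit:
move_arm(
  rows="0 0 0 -0.0005 0 0.0001 0.05; 0 0 0 -0.0005 0 0.0001 0.05",
)

```text
t: 18.88
eef_pos: [0.5458, 0.0492, 0.0439]
ee_rot: [3.14, 0.119, -1.4]
force: [2.4, -11.3, 1.6]
width: 0.05
gripper_force: 5.7
```

```bash
python3 - <<'E'
from h import *
t=st();unit(t[0])
E
```

```text
t 18.875 tip mm [14.7 -2.6 37.1] yaw -0.02 F dock -11.6 -0.4 1.6
left y rear/front [0.0495 0.0494] 112 top pitch 0.005 roll 0.008 z rear/front 0.0659 0.0666 58
```

Emit:
move_arm(
  rows="0 0 0 -0.0005 0 0.0001 0.05; 0 0 0 -0.0005 0 0.0001 0.05",
)

```text
t: 19.18
eef_pos: [0.5458, 0.0497, 0.0439]
ee_rot: [3.14, 0.119, -1.4]
force: [1.9, -13.9, 2.2]
width: 0.05
gripper_force: 7.0
```

Emit:
move_arm(
  rows="0 0 0 -0.0005 0 0.0001 0.05; 0 0 0 -0.0005 0 0.0001 0.05",
)

```text
t: 19.42
eef_pos: [0.5457, 0.0503, 0.0439]
ee_rot: [3.14, 0.118, -1.4]
force: [3.2, -15.8, 3.3]
width: 0.0501
gripper_force: 8.2
```

Emit:
move_arm(
  rows="0 0 0 -0.0005 0 0 0.05; 0 0 0 -0.0005 0 0 0.05; 0 0 0 0 0 0 0.05; 0 0 0 0 0 0 0.05; 0 0 0 0 0 0 0.05; 0 0 0 0 0 0 0.05",
)

```text
t: 20.18
eef_pos: [0.5454, 0.0509, 0.0439]
ee_rot: [3.14, 0.118, -1.4]
force: [2.9, -15.7, 2.2]
width: 0.05
gripper_force: 8.6
```

```bash
python3 - <<'E'
from h import *
t=st();unit(t[0])
E
```

```text
t 20.175 tip mm [16.5 -2.4 37. ] yaw -0.03 F dock -15.9 -0.2 2.2
left y rear/front [0.0495 0.0494] 115 top pitch 0.0 roll 0.058 z rear/front 0.0677 0.0678 61
```

Emit:
move_arm(
  rows="0 0 0 -0.0005 0 0 0.05; 0 0 0 -0.0005 0 0 0.05; 0 0 0 -0.0003 0 0 0.05; 0 0 0 0 0 0 0.05; 0 0 0 0 0 0 0.05; 0 0 0 0 0 0 0.05; 0 0 0 0 0 0 0.05",
)

```text
t: 21.1
eef_pos: [0.5451, 0.0517, 0.0439]
ee_rot: [3.139, 0.118, -1.4]
force: [3.3, -20.4, 0.4]
width: 0.0502
gripper_force: 9.9
```

```bash
python3 - <<'E'
from h import *
t=st()
# retreat, lift, go to the -y side of the knob: tool vertical, closed fingers, same yaw
p,R=cur()
x,y,z=t
a=target(x-.03,y,z,0);b=target(x-.04,y,.125,0)
print("retreat");plan([(*a,3),(*b,3)],.05)
def vt(x,y,z): # fingertip centre, vertical
    R=Rt(0,0); return np.r_[d2w(x,y),z+.008],R
kx,ky=.006,-.1164
print(d2w(kx,ky-.050))
plan([(*vt(kx,ky-.050,.125),6)],.0,*b)
print("down");plan([(*vt(kx,ky-.050,.045),4)],.0,*vt(kx,ky-.050,.125))
E
```

```text
t 21.1 tip mm [17.3 -2.3 37.1] yaw -0.05 F dock -20.6 0.2 0.4
retreat
0.04 -0.08 -0.02 0.0099 -0.0000 -0.0012 0.050; 0.04 -0.08 -0.02 0.0099 -0.0000 -0.0012 0.050; 0.04 -0.08 -0.02 0.0099 0.0000 -0.0012 0.050; -0.00 0.00 -0.00 -0.0003 -0.0000 -0.0295 0.050; -0.00 0.00 -0.00 -0.0003 -0.0000 -0.0295 0.050; -0.00 0.00 -0.00 -0.0003 -0.0000 -0.0295 0.050
[0.70694509 0.07876161]
0.00 1.17 0.00 -0.0065 -0.0273 0.0006 0.000; 0.00 1.17 0.00 -0.0065 -0.0273 0.0005 0.000; 0.00 1.17 0.00 -0.0065 -0.0273 0.0003 0.000; 0.00 1.17 0.00 -0.0065 -0.0273 0.0002 0.000; 0.00 1.17 -0.00 -0.0065 -0.0273 0.0001 0.000; 0.00 1.17 -0.00 -0.0065 -0.0273 -0.0001 0.000
down
0.00 0.00 0.00 0.0000 -0.0000 0.0200 0.000; 0.00 0.00 0.00 0.0000 -0.0000 0.0200 0.000; 0.00 0.00 0.00 0.0000 -0.0000 0.0200 0.000; 0.00 0.00 0.00 0.0000 -0.0000 0.0200 0.000
```

Emit:
move_arm(
  rows="0 0 0 0.01 0 -0.0012 0.05; 0 0 0 0.01 0 -0.0012 0.05; 0 0 0 0.01 0 -0.0012 0.05; 0 0 0 0 0 -0.0295 0.05; 0 0 0 0 0 -0.0295 0.05; 0 0 0 0 0 -0.0295 0.05",
)

```text
t: 21.85
eef_pos: [0.552, 0.0145, 0.1325]
ee_rot: [3.14, 0.122, -1.4]
force: [0.6, 1.1, -0.6]
width: 0.05
gripper_force: 0.0
```

Emit:
move_arm(
  rows="0 1.17 0 -0.0065 -0.0273 0.0006 0; 0 1.17 0 -0.0065 -0.0273 0.0005 0; 0 1.17 0 -0.0065 -0.0273 0.0003 0; 0 1.17 0 -0.0065 -0.0273 0.0002 0; 0 1.17 0 -0.0065 -0.0273 0 0; 0 1.17 0 -0.0065 -0.0273 0 0; 0 0 0 0 0 0 0; 0 0 0 0 0 0 0",
)

```text
t: 22.85
eef_pos: [0.7063, 0.0809, 0.132]
ee_rot: [3.139, -0.001, -1.4]
force: [0.6, -0.0, -0.4]
width: 0.0006
gripper_force: 0.0
```

```bash
python3 - <<'E'
from h import *
p,R=cur();s=arm.get_state();print(w2d(p),p,s["ee_rot"],s["width"],s["t"])
i,X,Y,Z=side()
cv2.imwrite("pics/s5.png",cv2.resize(i[140:300,240:450],None,fx=3.7,fy=3.7,interpolation=cv2.INTER_CUBIC))
M=(abs(Y)<.045)&(X>.0)&(X<.17)&(abs(Z-.067)<.003);print("unit top x",np.percentile(X[M],[.5,99.5]),np.median(Z[M]))
M=(abs(X-.006)<.03)&(abs(Y+.116)<.03)&(Z>.055)&(Z<.072);print("knob",np.median(X[M]),np.median(Y[M]),M.sum())
for w in (.006,):
    M=(abs(X-.006)<.02)&(Y>-.17)&(Y<-.06)&(Z<.055);print("bolt stuff max z",np.percentile(Z[M],98))
plan([(np.r_[d2w(.006,-.168),.058],Rt(0,0),4)],0)
E
```

```text
[ 0.00826648 -0.16610625] [0.7062695  0.08094491 0.13203221] [ 3.13931736e+00 -7.34858874e-04 -1.39981479e+00] 0.0006003126458582066 22.85
unit top x [0.01255148 0.14288989] 0.06593351982994422
knob -0.0014282516683112477 -0.10854340912709326 48
bolt stuff max z 0.04959064974550831
0.03 -0.01 -0.01 0.0005 -0.0005 0.0186 0.000; 0.03 -0.01 -0.01 0.0005 -0.0005 0.0186 0.000; 0.03 -0.01 -0.01 0.0005 -0.0005 0.0186 0.000; 0.03 -0.01 -0.01 0.0005 -0.0005 0.0186 0.000
```

View pics/s5.png

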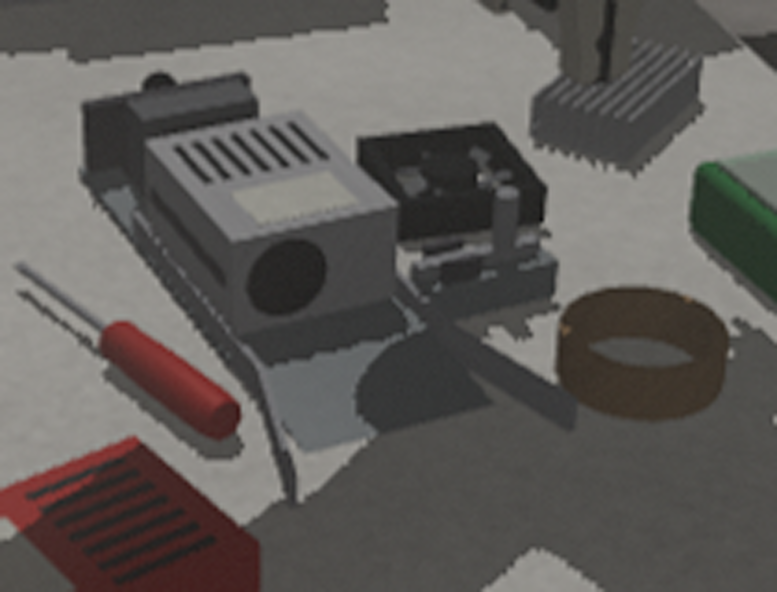

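The unit sits home in the dock, and the knob is upright at crop (507,220). The fingers hover beyond it. Lowering and pushing the bolt next.

Emit:
move_arm(
  rows="0 0 0 0.001 -0.0005 0.0186 0; 0 0 0 0.0005 -0.0005 0.0186 0; 0 0 0 0.0005 -0.0005 0.0186 0; 0 0 0 0 -0.0005 0.0186 0; 0 0 0 0 0.006 0 0; 0 0 0 0 0.006 0 0; 0 0 0 0 0.004 0 0; 0 0 0 0 0.003 0 0",
)

```text
t: 23.9
eef_pos: [0.6904, 0.0763, 0.0592]
ee_rot: [-3.141, -0.001, -1.4]
force: [-0.0, 0.2, -0.7]
width: 0.0
gripper_force: 0.0
```

```bash
python3 - <<'E'
from h import *
p,R=cur();print(w2d(p),p[2]);st()
E
```

```text
[ 0.00643757 -0.14969621] 0.05919007595493463
t 23.9 tip mm [  15.9 -149.7   51.2] yaw 0.0 F dock 0.2 -0.0 -0.7
```

Emit:
move_arm(
  rows="0 0 0 0 0.004 0 0; 0 0 0 0 0.004 0 0; 0 0 0 0 0.004 0 0; 0 0 0 0 0.004 0 0; 0 0 0 0 0.004 0 0; 0 0 0 0 0.004 0 0",
)

```text
t: 24.65
eef_pos: [0.6667, 0.0722, 0.0583]
ee_rot: [3.141, -0.001, -1.4]
force: [1.8, 0.8, -0.9]
width: 0.0007
gripper_force: 1.1
```

```bash
python3 - <<'E'
from h import *
p,R=cur();print(w2d(p),p[2]);st()
E
```

```text
[ 0.00642736 -0.12563989] 0.05830800953315471
t 24.65 tip mm [  15.9 -125.6   50.3] yaw -0.0 F dock 0.4 -1.9 -0.9
```

The bolt is moving at about 2 N. Pushing on.

Emit:
move_arm(
  rows="0 0 0 0 0.004 0 0; 0 0 0 0 0.004 0 0; 0 0 0 0 0.004 0 0; 0 0 0 0 0.004 0 0; 0 0 0 0 0.003 0 0; 0 0 0 0 0.002 0 0; 0 0 0 0 0.001 0 0",
)

```text
t: 25.52
eef_pos: [0.6449, 0.0684, 0.0583]
ee_rot: [3.141, -0.001, -1.4]
force: [1.4, 2.3, -0.3]
width: 0.0005
gripper_force: 1.0
```

Emit:
move_arm(
  rows="0 0 0 0 0.001 0 0; 0 0 0 0 0.001 0 0; 0 0 0 0 0.001 0 0",
)

```text
t: 25.9
eef_pos: [0.6421, 0.0679, 0.0583]
ee_rot: [3.141, -0.001, -1.4]
force: [1.8, 2.2, -0.4]
width: 0.0004
gripper_force: 1.0
```

Emit:
move_arm(
  rows="0 0 0 0 0.001 0 0; 0 0 0 0 0.001 0 0; 0 0 0 0 0.001 0 0",
)

```text
t: 26.28
eef_pos: [0.639, 0.0674, 0.0583]
ee_rot: [3.14, -0.001, -1.4]
force: [1.9, 3.0, 0.4]
width: 0.0003
gripper_force: 1.0
```

```bash
python3 - <<'E'
from h import *
p,R=cur();print(w2d(p),p[2]);st()
E
```

```text
[ 0.00635442 -0.09754382] 0.05830221459807604
t 26.275 tip mm [ 15.8 -97.5  50.3] yaw -0.01 F dock 2.6 -2.3 0.4
```

Emit:
move_arm(
  rows="0 0 0 0 0.001 0 0; 0 0 0 0 0.001 0 0; 0 0 0 0 0.001 0 0",
)

```text
t: 26.65
eef_pos: [0.6361, 0.0669, 0.0583]
ee_rot: [3.14, -0.001, -1.4]
force: [2.0, 2.5, -0.9]
width: 0.0004
gripper_force: 1.0
```

Emit:
move_arm(
  rows="0 0 0 0 0.001 0 0; 0 0 0 0 0.001 0 0; 0 0 0 0 0.001 0 0",
)

```text
t: 27.02
eef_pos: [0.6331, 0.0663, 0.0583]
ee_rot: [3.14, -0.001, -1.4]
force: [2.1, 1.4, 0.1]
width: 0.0007
gripper_force: 1.0
```

```bash
python3 - <<'E'
from h import *
p,R=cur();print(w2d(p),p[2]);st()
i,X,Y,Z=side();cv2.imwrite("pics/s6.png",cv2.resize(i[160:260,280:420],None,fx=5.5,fy=5.5,interpolation=cv2.INTER_CUBIC))
E
```

```text
[ 0.00635047 -0.09151968] 0.058266901889468536
t 27.025 tip mm [ 15.8 -91.5  50.3] yaw -0.01 F dock 1.1 -2.3 0.1
```

View pics/s6.png

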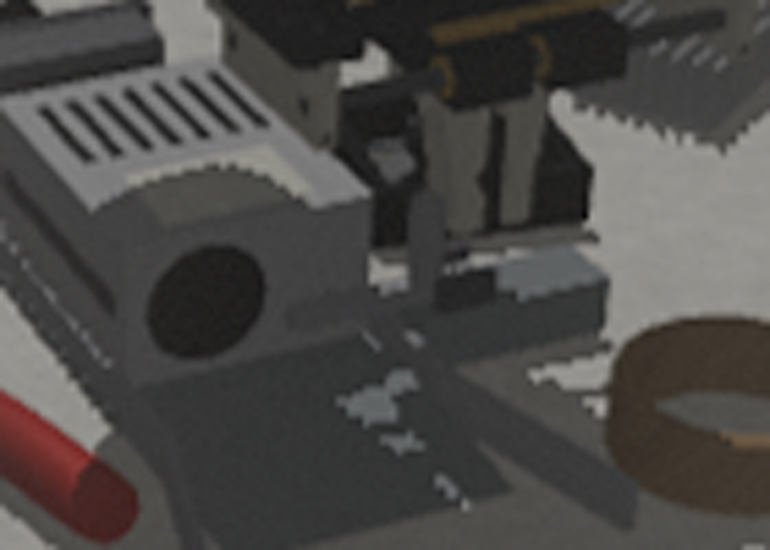

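The bolt tip now shows behind the unit at crop (288,318), and no stop has been felt yet. Pushing on by feel.

```bash
python3 - <<'E'
from h import *
print(w2d(pxz("side",280+288/5.5,160+318/5.5,.029)))
E
```

```text
[ 0.00175592 -0.0108303 ]
```

Emit:
move_arm(
  rows="0 0 0 0 0.001 0 0; 0 0 0 0 0.001 0 0",
)

```text
t: 27.32
eef_pos: [0.6328, 0.0664, 0.0586]
ee_rot: [-3.14, -0.001, -1.399]
force: [8.8, 1.8, -4.1]
width: 0.0004
gripper_force: 4.5
```

Emit:
move_arm(
  rows="0 0 0 0 0.001 0 0; 0 0 0 0 0.001 0 0",
)

```text
t: 27.58
eef_pos: [0.6326, 0.0665, 0.0588]
ee_rot: [-3.136, -0.001, -1.399]
force: [13.9, 1.2, -8.5]
width: -0.0002
gripper_force: 7.2
```

Emit:
move_arm(
  rows="0 0 0 0 0.001 0 0; 0 0 0 0 0.001 0 0",
)

```text
t: 27.82
eef_pos: [0.6324, 0.0665, 0.059]
ee_rot: [-3.133, -0.001, -1.398]
force: [20.4, 0.0, -13.8]
width: 0.0007
gripper_force: 10.0
```

End stop reached and the tip is at dock y ≈ -11 mm, so the bolt is fully across. Backing off and lifting.

Emit:
move_arm(
  rows="0 0 0 0 -0.006 0 0; 0 0 0 0 -0.01 0 0; 0 0 0 0 -0.01 0 0; 0 0 0 0 0 -0.03 0; 0 0 0 0 0 -0.03 0; 0 0 0 0 0 -0.03 0; 0 0 0 0 0 0 0; 0 0 0 0 0 0 0",
)

```text
t: 28.82
eef_pos: [0.6526, 0.0697, 0.1477]
ee_rot: [3.139, -0.001, -1.4]
force: [-0.6, 1.2, 0.1]
width: 0.0005
gripper_force: 0.0
```

```bash
python3 - <<'E'
from h import *
st();i,X,Y,Z=side()
M=(abs(Y)<.045)&(X>.0)&(X<.16)&(abs(Z-.067)<.004);A=np.c_[X[M],Y[M],np.ones(M.sum())]
print("top plane",np.linalg.lstsq(A,Z[M],rcond=None)[0],np.percentile(X[M],[.5,99.5]))
M=(abs(X-.006)<.02)&(Y>-.09)&(Y<-.055)&(Z>.055)&(Z<.072);print("knob y",np.median(Y[M]),M.sum())
print(arm.job_done())
E
```

```text
t 28.825 tip mm [  15.9 -111.3  139.7] yaw -0.02 F dock 1.3 0.4 0.1
top plane [-0.00188839  0.00145238  0.06603656] [0.01256799 0.14356484]
knob y -0.06467454989297773 48
the job is handed in; nothing more can be done
None
```

The job is handed in at 28.8 s of the 72 s allowed, but the judge's verdict did not come back: the unit lies flat on the deck, was pressed home at about 20 N (highest reading 20.6 N), the bolt is across to its end stop, the arm is clear, and the bystanders were never touched.

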